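# Fold up the bench guard leaf by leaf and fasten its keeper

### The job

Fold away the low plywood bench guard, working leaf by leaf from its free end: first the smallest end leaf flat onto the middle leaf, next that pair flat onto the long leaf, then the whole pack right up against the fixed back board. Finally swing the keeper with the black knob round over the pack until it is fully home, let go, and leave everything else on the bench where it stands.

Things in the scene. Friction and masses are not known exactly. Their poses are not given: they have to be found in the camera images.
- guard: Fixed part, screwed to the bench: dark steel foot plate (56 x 205 x 6 mm) with an upright plywood back board, 165 x 9 mm, top at 82 mm. Origin on the bench; x about away from the robot, y about left. The board spans y = +80 to -85, x = 0 to 9 mm, leaves on its -x side. Long leaf's hinge post at x -28.5, y +80 mm; keeper's post at x -10, y -98 mm.
- leaf_a (a joint): Angle of the long leaf (rad): 0 = parallel to the back board, pack closed; grows as it swings out toward the robot, up to 2.3. Closing turns it anticlockwise from above. Stiff hinge (0.5 N m friction), stays where left. All leaves: upright plywood, 9 mm thick, 10 to 82 mm above the bench, vertical hinges.
- leaf_b (a joint): Angle of the middle leaf against the long leaf (rad): 0 = folded flat onto it (it then comes to face the back board, 2 mm off); grows as it opens, up to 2.5. Closing turns it anticlockwise from above. Hinge friction about 0.2 N m; stays where left.
- leaf_c (a joint): Angle of the end leaf against the middle leaf (rad): 0 = folded flat onto it; grows as it opens, up to 2.5. Closing turns it anticlockwise from above. Friction about 0.06 N m; stays where left. Folded, it lies between middle and long leaf; leaves touch one another, so it cannot be tucked in later.
- keeper (a joint): Angle of the keeper (rad): 0 = home, its lip lying across the outer face of the closed long leaf; grows as it swings open (anticlockwise seen from above), up to 2.7; closing turns it clockwise. Light friction, 0.04 N m; stays where left.
- a_hinge (a point): Hinge axis of the long leaf, at mid height of the leaves (46 mm above the bench). The leaf's mid plane passes through this axis; the leaf reaches from 6 to 152 mm from it.
- a_tip (a point): Middle of the free-end edge of the long leaf, on its mid plane, 152 mm from its hinge axis, 46 mm above the bench.
- b_hinge (a point): Hinge axis between long and middle leaf, 46 mm above the bench. The mid plane of the middle leaf lies 11 mm to one side of this axis (the outer side, away from the long leaf when folded); the leaf reaches from 6 to 120 mm from it.
- b_tip (a point): Middle of the far-end edge of the middle leaf, on its mid plane: 120 mm along the leaf and 11 mm to the outer side from its hinge axis, 46 mm above the bench.
- c_hinge (a point): Hinge axis between middle and end leaf, 46 mm above the bench, 126 mm along the middle leaf from b_hinge. The mid plane of the end leaf lies 5.5 mm to one side of this axis (the outer side, away from the middle leaf when folded); the leaf reaches from 6 to 102 mm from it.
- c_tip (a point): Middle of the free edge of the end leaf, on its mid plane: 102 mm along the leaf and 5.5 mm to the outer side from its hinge axis, 46 mm above the bench.
- keeper_hinge (a point): Vertical axis of the keeper on its post, 71 mm above the bench, at the height of its flat steel L-shaped bar (10 mm high: a 34 mm arm and a lip reaching 42 mm sideways from the arm's middle line).
- keeper_knob (a point): Middle of the grip of the keeper's upright round black knob: 16 mm diameter, from 76 to 116 mm above the bench, this point 104 mm above the bench, 29 mm from the keeper's axis.
- tin_1: Bystander: food tin, 75 mm diameter, 58 mm high. Origin under its centre.
- tape_2: Bystander: small roll of black tape lying flat, 62 mm across, 19 mm high. Origin under its centre.
- tape_measure: Bystander: tape measure standing on edge, 36 x 84 x 70 mm. Origin under its centre.
- battery_1: Bystander: AA battery standing on end, 14 mm diameter, 51 mm high. Origin under its centre.
- battery_2: Bystander: AA battery standing on end, 14 mm diameter, 51 mm high. Origin under its centre.

How it is judged:
By the outcome, as a careful person would: the job done as asked, in the order asked, and still so for the second after the job is handed in, with the robot touching nothing.
It also fails if it takes over 72 s, if anything falls off the work surface, if the arm or the gripper's body presses on something with over 40 N, if the wrist force passes 120 N, or if a joint passes its speed limit or range.

### The arm

A 7-joint arm with a two-finger parallel gripper is mounted at the origin on a cart in front of the work surface, level with it; the furniture and walls round the work are solid. World frame = base frame: x ahead of the robot, y to its left, z up, the work surface at z = 0. Lengths are in m, angles in degrees, forces in N, time in s.
With the tool pointing down it reaches from about 0.425 to 0.875 m from the base axis. Payload 4.7 kg.
Tool frame: the origin (TCP) lies between the finger pads; the fingertips stand 8 mm ahead of it and the grasp point (between the pads) lies 11 mm behind it; z points along the fingers, y is the line along which they close (so a half turn about z gives the same grasp; the last joint's range is limited). The gripper opens to 87 mm and grips with 3 to 60 N. Pads are 19 mm wide; open, the fingers measure 117 mm over their backs; the gripper's body (75 mm by 190 mm) begins 51 mm behind the grasp point.
Start: joints at [70.766, 18.392, -4.016, 83.108, 1.295, 78.541, -3.26], TCP at [0.223, -0.611, 0.231] pointing down, gripper open.
Joint ranges: [-163.93, 163.93], [-17.29, 119.83], [-79.2, 71.16], [3.27, 140.29], [-89.18, 269.18], [5.43, 117.66], [-154.24, 154.24]. Speed limits (degrees/s): [147.25, 147.25, 180, 180, 180, 180, 180].

### API

Orientations are given as [roll, pitch, yaw] about the fixed x, y, z axes, in that order (R = Rz(yaw) Ry(pitch) Rx(roll)).
In Python, from cell import env, viewer gives the robot as it stands. The module is installed in compiled form; this text tells all that it offers.
- The arm moves only by the tool arm_command, never from a script. Its argument "series" is a list of rows, each a list of 2 entries, a list of its own where there are three numbers: the shift along the tool's x, y, z in mm, then the turn about the tool's z in rad. A call has exactly 5 rows; each row is the pose to reach, as a shift and turn from the pose commanded when the call began, along the tool's axes at that moment; what a row does not reach only later rows make up. A row lasts 1/10 s, in which the tool goes at most 50 mm and 8.59 degrees, less where a joint would pass 70% of its speed; a pose out of reach is approached as far as the arm can. A call with a gripper value outside its range is refused whole. "grip" is the gripper command: -1 is fully open, 1 is shut, values between are in proportion, set as the call begins (left out, the last holds). The fingers move at their own pace and stop on an object; "grip_force" is the grip in N (left out, the last holds). Time passes only in rows, so rows that repeat a pose let the fingers close, or fill a call up. It gives the time, the measured TCP pose, the force, the opening and the grip force at its end, in the units of the state.
- env.get_obs(): the state, without advancing time (a new reading comes with each control period).
- viewer.read_camera(name): name is "scene" or "top" or "wrist"; returns (picture, depth): 400x640x3 uint8, blue, green, red; 400x640 float32, m along the optical axis (not along the pixel's ray), 0 where there is no reading.
- viewer.calibration(name): a dict with "K" (3x3 intrinsics, pixels), "T" (4x4, takes a point from camera to world coordinates); the wrist camera has in their place "hand_eye" (4x4, takes a point from camera to tool coordinates, whose origin is the TCP and whose axes are the flange's). Camera axes: x right, y up, looking along -z (the intrinsics and any distortion apply to the point x, -y, -z); pixel columns grow to the right and rows downward; lengths in m; the calibration is good to about 2 mm. A picture is of the moment at which its call begins: read the wrist's pose just before it. calibration takes no time and is no camera call.
- env.sign_off(): hands the job in; it is judged then, once.
The state is a dict: "time_s": time; "qpos": joint angles; "joint_velocities": joint speeds; "effort": joint torques, N m; "tool_pos": TCP position; "tool_rot": TCP orientation; "force": force on the tool from outside, world axes, zero at the start; "wrist_torque": the same for the moment, N m; "grip_width": finger opening in m; "grasp_force": force on a finger pad.
Only numpy, scipy, OpenCV 4.12 (cv2) and the standard library are available. Lean on these libraries where they do the work, as an engineer would, in place of code of your own. Each camera call takes 0.05 s, during which the arm holds its last target. There are 200 camera calls.

## Working session

There is one attempt and no reset: what is moved stays moved. The work goes in short steps, Python scripts to look and compute and a tool call to move; the robot and the scene stay as the last step left them, time stands still between calls to the robot, and variables do not carry over. Pictures are saved under pics/ and viewed, at most 10 in all, crops included, and the job is handed in when it is done.

Besides the shell and the picture viewer there is one more tool, called after "Request:" as name([rows], argument=value, ...), one row to a line, values as JSON. arm_command: Moves the arm, as the interface text tells. Its arguments: {"type":"object","properties":{"series":{"type":"array"},"grip":{"type":"number"},"grip_force":{"type":"number"}},"required":["series"]}

```bash
mkdir -p pics; ls; python3 - <<'E'
from cell import env, viewer
import cv2,numpy as np
o=env.get_obs(); print({k:np.round(v,3) if not isinstance(v,dict) else v for k,v in o.items()})
for n in ("scene","top"):
    p,d=viewer.read_camera(n); cv2.imwrite(f"pics/{n}0.png",p); np.savez(f"pics/{n}0.npz",p=p,d=d)
    c=viewer.calibration(n); print(n,{k:np.round(v,4).tolist() for k,v in c.items()}, (d>0).mean())
E
```

```text
pics
{'time_s': np.float64(0.0), 'qpos': array([70.767, 18.438, -4.014, 83.173,  1.296, 78.54 , -3.259]), 'joint_velocities': array([ 0.024,  0.023, -0.01 ,  0.074, -0.076,  0.064, -0.044]), 'effort': array([ 0.0000e+00, -4.9129e+01, -4.0400e-01, -3.1253e+01, -6.4000e-02,
        4.4000e-02,  0.0000e+00]), 'tool_pos': array([ 0.223, -0.61 ,  0.229]), 'tool_rot': array([-1.79894e+02,  7.00000e-03,  2.00430e+01]), 'force': array([-0.32 , -0.741,  0.536]), 'wrist_torque': array([-0.019,  0.024, -0.013]), 'grasp_force': np.float64(0.0), 'grip_width': np.float64(0.087)}
scene {'K': [[513.589, 0.0, 319.1948], [0.0, 513.589, 205.0131], [0.0, 0.0, 1.0]], 'T': [[0.5918, 0.3237, -0.7382, -0.0752], [-0.806, 0.2483, -0.5373, -0.4721], [0.0094, 0.913, 0.4078, 0.4609], [0.0, 0.0, 0.0, 1.0]]} 0.97323828125
top {'K': [[468.484, 0.0, 324.7085], [0.0, 468.484, 201.1627], [0.0, 0.0, 1.0]], 'T': [[0.0062, 0.991, -0.1335, 0.5096], [-0.9996, 0.01, 0.0277, 0.0699], [0.0287, 0.1333, 0.9907, 0.919], [0.0, 0.0, 0.0, 1.0]]} 0.9957578125
```

View pics/top0.png

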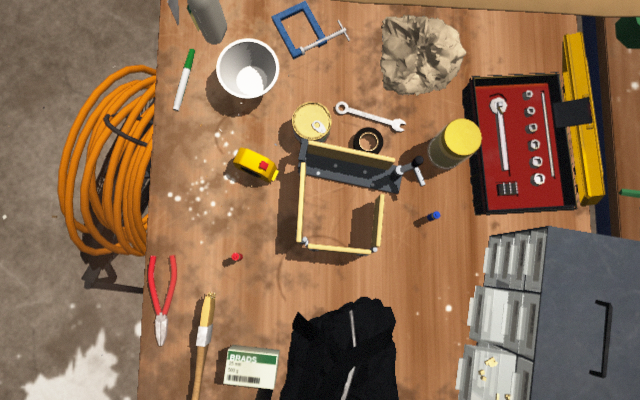

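View pics/scene0.png

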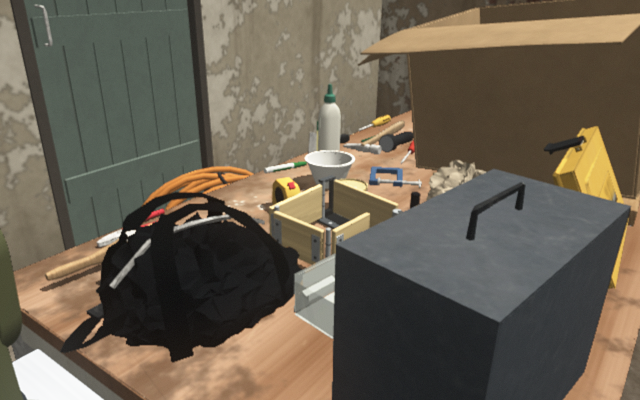

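The top view shows the back board from (303,147) to (395,162). The long leaf runs down from (303,160) to (300,243), the middle leaf from (305,245) to (375,250), and the end leaf back up to (382,195). The keeper and knob are near (400,172)/(416,165). Next I'll measure these.

```bash
cat > h.py <<'E'
import numpy as np, cv2
from cell import env, viewer
def cloud(n,d,T=None):
    c=viewer.calibration(n); K=c["K"]; T=c["T"] if T is None else T
    v,u=np.indices(d.shape)
    P=np.stack([(u-K[0,2])/K[0,0]*d,-(v-K[1,2])/K[1,1]*d,-d],-1)
    return P@T[:3,:3].T+T[:3,3]
def ray(n,uv,z):
    c=viewer.calibration(n); K=np.array(c["K"]);T=np.array(c["T"])
    r=T[:3,:3]@np.array([(uv[0]-K[0,2])/K[0,0],-(uv[1]-K[1,2])/K[1,1],-1]); return T[:3,3]+r*(z-T[2,3])/r[2]
E
python3 - <<'E'
from h import *
f=np.load("pics/top0.npz"); W=cloud("top",f["d"]); p=f["p"]
hsv=cv2.cvtColor(p,cv2.COLOR_BGR2HSV)
# rectified map of heights: 1.25 mm/px? region x .3-.8,y -.3..+.3
S=1000; ex=(0.35,0.80); ey=(-.25,.25)
big=np.zeros((450,500,3),np.uint8)
# orthophoto at z=0.082 plane
c=viewer.calibration("top");K=np.array(c["K"]);T=np.array(c["T"]);Ti=np.linalg.inv(T)
yy,xx=np.meshgrid(ey[1]-np.arange(500)/S,ex[1]-np.arange(450)/S)
P=np.stack([xx,yy,np.full_like(xx,.082)],-1)@Ti[:3,:3].T+Ti[:3,3]
u=K[0,2]+K[0,0]*P[...,0]/-P[...,2]; v=K[1,2]-K[1,1]*P[...,1]/-P[...,2]
o=cv2.remap(p,u.astype(np.float32),v.astype(np.float32),cv2.INTER_LINEAR)
for i in range(0,500,50): cv2.putText(o,"%.2f"%(ey[1]-i/S),(i,10),0,.35,(255,255,255));cv2.line(o,(i,12),(i,18),(255,255,255))
for i in range(0,450,50): cv2.putText(o,"%.2f"%(ex[1]-i/S),(0,i+4),0,.35,(255,255,255))
cv2.imwrite("pics/ortho.png",o)
# heights grid
for x in np.arange(.8,.3,-.03):
  row=[]
  for y in np.arange(.27,-.28,-.03):
    m=(abs(W[...,0]-x)<.015)&(abs(W[...,1]-y)<.015)&(f["d"]>0)
    row.append("%4d"%(1000*W[...,2][m].max()) if m.any() else "   .")
  print("%.2f"%x," ".join(row))
print(" ".join("%.2f"%y for y in np.arange(.27,-.28,-.03)))
E
```

```text
0.80    2    2    2    2    2   60   60   60   59    8    9   10   10    8    3    3    1   71   40
0.77    2    2    2    2    2   60   58   59   61   19   22   21    9    6    1  119  118   71   36
0.74    2    2   54    3    2    3   92   84   83   19   22   21    2    2  117  118  118  116   37
0.71    2    1   67   68   70    2   93   83   85   85   85   85   84  117  112  119  118  117   36
0.68    2    3   68   71   71    3   85    9    9   11   10   11   81  119    2    4    2   71   36
0.65    2    2    3    1    2    3   85    5    2    2    8   80   10   79   77    1    2   72   36
0.62    2    2    1    2    2    2   85    2    3    1    1   85    2    1   52   50    2   70   72
0.59    3    2    1    2    3    2   86    3    2    3    1   85    3    1   53   51    2   64   66
0.56    1    1    2    2    2    2   88   83    1    2   79   84    3    2    2    3    1    2  235
0.53    1    1   53    2    1    1   83   86   84   86   89   86    2    2    1    1    2    2  236
0.50    1    2    1    2    1    1    3    1    1    2    1    1    0    1    1    1    2    2  237
0.47   37    1    1    2    1    2    1    2    2    2    1    3    1    0    0    1  112  113  237
0.44   52   51    2    2    2    2    2    1  103  132  100   92   59    1    0    1  114  194  236
0.41   54   50    1    1    2    2  127  162  130  151  136  128   68    2    1    1  116  235  236
0.38   54    2    2    2    3   90  177  179  174  171  161  137   71    0    0  172  165  235  237
0.35   51    2   55   54   54  107  185  185  178  176  160  117   73    1    2  172  137  236  239
0.32   42    2   55   55   55  139  188  187  178  168  150  123   80    2  134  172  135  236  236
0.27 0.24 0.21 0.18 0.15 0.12 0.09 0.06 0.03 0.00 -0.03 -0.06 -0.09 -0.12 -0.15 -0.18 -0.21 -0.24 -0.27
```

View pics/ortho.png

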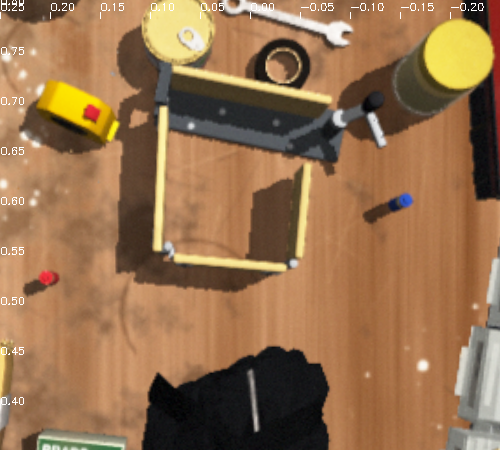

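In the ortho view (1 px = 1 mm) the back board runs (172,68)→(330,100), and the leaves are a ≈ 81°, b ≈ 92°, c ≈ 92°. The keeper axis is near (342,118), with the arm and knob pointing to (372,104). First I'll raise the arm, square the tool to yaw 0 and close the fingers to use as a pusher.

Request:
arm_command([
  [[0,0,-45],0.14],
  [[0,0,-90],0.28],
  [[0,0,-130],0.35],
  [[0,0,-130],0.35],
  [[0,0,-130],0.35],
], grip=1, grip_force=20)

```text
time_s: 0.6
tool_pos: [0.2229, -0.6109, 0.3612]
tool_rot: [179.9, -0.0, 0.0]
force: [0.3, 0.3, -0.9]
grip_width: 0.055
grasp_force: 0.0
```

```bash
python3 - <<'E'
from h import *
for n in ("top","scene"):
    f=np.load(f"pics/{n}0.npz"); W=cloud(n,f["d"]).reshape(-1,3); W=W[f["d"].ravel()>0]
    for x in np.arange(.8,1.15,.05):
        print(n,"%.2f"%x,[int(1000*W[m][:,2].max()) if (m:=(abs(W[:,0]-x)<.025)&(abs(W[:,1]-y)<.05)).any() else None for y in np.arange(.4,-.5,-.1)])
    m=(W[:,0]>.1)&(W[:,0]<.6)&(W[:,1]<-.25)&(W[:,1]>-.6); print("chest max",W[m][:,2].max())
print(np.round(env.get_obs()["tool_pos"],4),env.get_obs()["tool_rot"])
E
```

```text
top 0.80 [2, 28, 69, 60, 61, 19, 71, 376, 238]
top 0.85 [2, 67, 68, 68, 337, 354, 369, 380, 238]
top 0.90 [1, 67, 68, 67, 3, 102, 98, 230, 103]
top 0.95 [2, 157, 67, 20, 17, 104, 87, 3, 4]
top 1.00 [72, 130, 123, 18, 18, 85, 68, 3, 3]
top 1.05 [26, 40, 2, 16, 3, 2, 3, 2, 3]
top 1.10 [None, None, None, None, None, None, None, None, None]
chest max 0.2684750019772396
scene 0.80 [-1, 26, 64, 58, 58, None, None, 374, 376]
scene 0.85 [-1, 63, 64, 321, 338, 357, 372, 385, 386]
scene 0.90 [-3, 64, 64, 336, 352, 367, 381, 394, 398]
scene 0.95 [-1, 191, 138, 346, 361, 376, 389, 402, 404]
scene 1.00 [54, 213, 150, 353, 367, 380, 392, 404, 406]
scene 1.05 [44, 60, 280, 356, 365, 373, 331, 254, 153]
scene 1.10 [None, 16, 280, 354, 89, None, None, None, 35]
chest max 0.26534988922538183
[ 0.2229 -0.6109  0.3612] [ 1.79917311e+02 -2.78241339e-02  2.44750652e-02]
```

Request:
arm_command([
  [[27,-35,0],0],
  [[54,-70,0],0],
  [[81,-105,0],0],
  [[108,-140,0],0],
  [[135,-175,0],0],
])

```text
time_s: 1.1
tool_pos: [0.358, -0.4335, 0.358]
tool_rot: [-179.8, 0.2, 0.0]
force: [0.8, -0.4, -0.2]
grip_width: 0.015
grasp_force: 0.0
```

Request:
arm_command([
  [[27,-35,0],0],
  [[54,-70,0],0],
  [[81,-105,0],0],
  [[108,-140,0],0],
  [[135,-175,0],0],
])

```text
time_s: 1.6
tool_pos: [0.4928, -0.2588, 0.3582]
tool_rot: [-179.9, 0.2, 0.0]
force: [0.0, -0.3, -0.4]
grip_width: 0.0004
grasp_force: 0.0
```

Request:
arm_command([
  [[27,-35,0],0],
  [[54,-70,0],0],
  [[81,-105,0],0],
  [[108,-140,0],0],
  [[122,-156,0],0],
])

```text
time_s: 2.1
tool_pos: [0.6157, -0.0994, 0.3576]
tool_rot: [-179.8, 0.2, 0.4]
force: [0.4, 0.3, -0.1]
grip_width: 0.0005
grasp_force: 0.0
```

```bash
cat >> h.py <<'E'
def push(H,rho,off,phis,cur,hx=.0095,hy=.015,over=0.):
    """yaw-0 closed fingers pushing the clockwise-side face of a leaf at direction phi; tool shifts in mm from cur"""
    out=[];over=np.linspace(0,over,len(phis))
    for p,o in zip(np.radians(phis),over):
        n=np.array([np.sin(p),-np.cos(p)]); u=np.array([np.cos(p),np.sin(p)])
        c=np.array(H)+rho*u+(off+hx*abs(n[0])+hy*abs(n[1])-o)*n
        out.append(((c[0]-cur[0])*1e3,-(c[1]-cur[1])*1e3))
    return np.round(out).astype(int).tolist()
E
python3 - <<'E'
from h import *
print(push((.537,-.044),.075,.010,np.r_[-20,np.linspace(-8,85.5,14)],(.615,-.105),over=.004))
E
```

```text
[[-17, -10], [-7, -25], [-3, -35], [-1, -44], [1, -54], [1, -63], [0, -73], [-2, -83], [-6, -93], [-11, -102], [-17, -111], [-25, -119], [-34, -125], [-45, -131], [-56, -134]]
```

Request:
arm_command([
  [[0,0,48],0],
  [[0,0,96],0],
  [[0,0,144],0],
  [[0,0,192],0],
  [[0,0,240],0],
])

```text
time_s: 2.6
tool_pos: [0.6127, -0.1044, 0.1164]
tool_rot: [-180.0, 0.2, 0.0]
force: [-0.2, -0.6, -0.5]
grip_width: 0.0005
grasp_force: 0.0
```

Request:
arm_command([
  [[-8,-5,30],0],
  [[-17,-10,60],0],
  [[-17,-10,60],0],
  [[-17,-10,60],0],
  [[-17,-10,60],0],
])

```text
time_s: 3.1
tool_pos: [0.5992, -0.0952, 0.062]
tool_rot: [180.0, -0.2, -0.0]
force: [0.0, -0.4, 1.2]
grip_width: 0.0006
grasp_force: 0.0
```

Request:
arm_command([
  [[10,-15,0],0],
  [[14,-25,0],0],
  [[16,-34,0],0],
  [[18,-44,0],0],
  [[18,-53,0],0],
])

```text
time_s: 3.6
tool_pos: [0.6161, -0.0414, 0.0609]
tool_rot: [180.0, -0.0, -0.0]
force: [-0.8, -1.3, 0.9]
grip_width: 0.0003
grasp_force: 0.7
```

Request:
arm_command([
  [[-1,-10,0],0],
  [[-3,-20,0],0],
  [[-7,-30,0],0],
  [[-12,-39,0],0],
  [[-18,-48,0],0],
])

```text
time_s: 4.1
tool_pos: [0.5974, 0.0071, 0.0605]
tool_rot: [180.0, -0.0, 0.0]
force: [0.1, -2.1, 0.7]
grip_width: 0.0005
grasp_force: 0.6
```

Request:
arm_command([
  [[-8,-8,0],0],
  [[-17,-14,0],0],
  [[-28,-20,0],0],
  [[-37,-23,0],0],
  [[-37,-23,0],0],
])

```text
time_s: 4.6
tool_pos: [0.5601, 0.0298, 0.0608]
tool_rot: [180.0, -0.0, 0.0]
force: [1.7, -0.3, 0.4]
grip_width: 0.0005
grasp_force: 0.3
```

```bash
python3 - <<'E'
from h import *
p,d=viewer.read_camera("top"); np.savez("pics/t1.npz",p=p,d=d); cv2.imwrite("pics/t1.png",cv2.resize(p[110:280,230:470],None,fx=3,fy=3))
o=env.get_obs();print(o["tool_pos"],o["force"])
E
```

```text
[0.56017373 0.02954413 0.06075062] [-0.061449   -0.71508428  0.4484036 ]
```

View pics/t1.png

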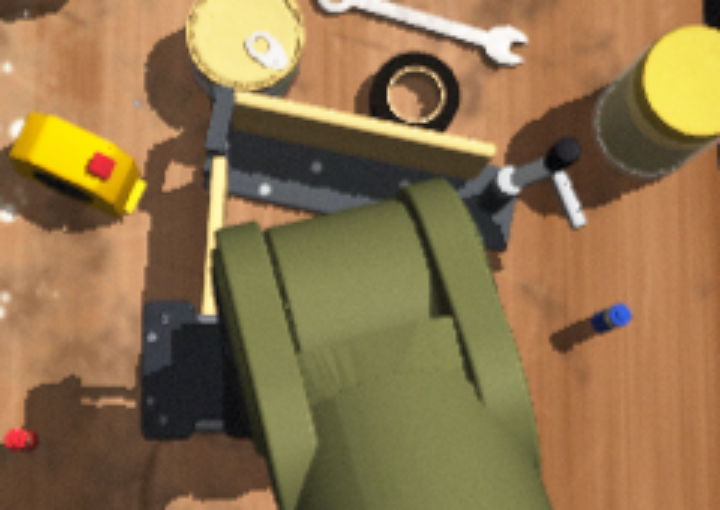

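The arm hides the leaves at this stage; the other objects are unmoved. I'll lift off and look from a clear spot.

Request:
arm_command([
  [[0,0,-45],0],
  [[0,0,-90],0],
  [[0,0,-139],0],
  [[-30,25,-170],0],
  [[-70,50,-190],0],
])

```text
time_s: 5.15
tool_pos: [0.4925, -0.0196, 0.2527]
tool_rot: [-179.9, -0.2, 0.1]
force: [0.3, -1.5, 0.3]
grip_width: 0.0005
grasp_force: 0.0
```

```bash
cat >> h.py <<'E'
def ortho(n,p,fn,T=None,z=.082,ex=(.45,.78),ey=(-.18,.18),S=2000,rot=None):
    c=viewer.calibration(n);K=np.array(c["K"]);T=np.array(c["T"]) if T is None else T;Ti=np.linalg.inv(T)
    xx,yy=np.meshgrid(np.arange(ex[1],ex[0],-1/S),np.arange(ey[1],ey[0],-1/S),indexing="ij")
    P=np.stack([xx,yy,np.full_like(xx,z)],-1)@Ti[:3,:3].T+Ti[:3,3]
    u=K[0,2]+K[0,0]*P[...,0]/-P[...,2]; v=K[1,2]-K[1,1]*P[...,1]/-P[...,2]
    o=cv2.remap(p,u.astype(np.float32),v.astype(np.float32),cv2.INTER_LINEAR)
    for y in np.arange(-.15,.2,.05): cv2.putText(o,"%.2f"%y,(int((ey[1]-y)*S),10),0,.35,(255,255,255))
    for x in np.arange(.45,.8,.05): cv2.putText(o,"%.2f"%x,(0,int((ex[1]-x)*S)),0,.35,(255,255,255))
    cv2.imwrite(fn,o)
def wristT():
    from scipy.spatial.transform import Rotation as R
    o=env.get_obs(); T=np.eye(4); T[:3,:3]=R.from_euler("xyz",o["tool_rot"],degrees=True).as_matrix(); T[:3,3]=o["tool_pos"]
    return T@np.array(viewer.calibration("wrist")["hand_eye"])
E
python3 - <<'E'
from h import *
T=wristT(); p,d=viewer.read_camera("wrist"); np.savez("pics/w1.npz",p=p,d=d,T=T); cv2.imwrite("pics/w1.png",p)
ortho("wrist",p,"pics/w1o.png",T)
a=cv2.imread("pics/w1o.png"); b=cv2.resize(p,(400,250)); b=np.pad(b,((0,a.shape[0]-250 if a.shape[0]>250 else 0),(0,0),(0,0)))
cv2.imwrite("pics/w1c.png",cv2.resize(np.hstack([a,b]),None,fx=.7,fy=.7)); print(a.shape)
E
```

```text
(660, 720, 3)
```

View pics/w1c.png

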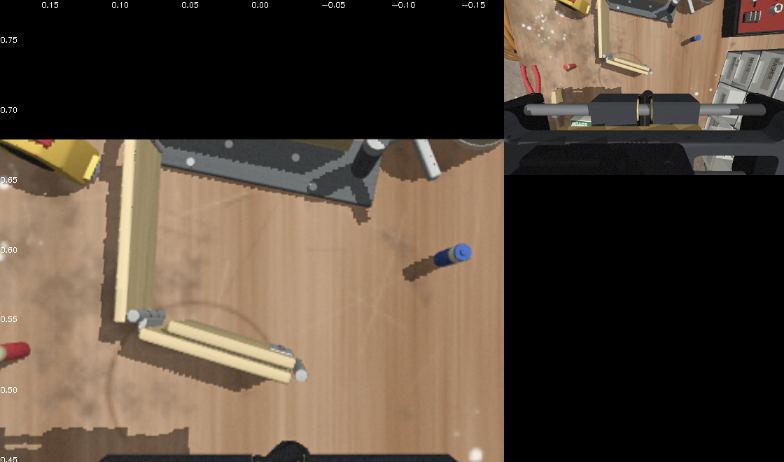

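The wrist ortho shows the end leaf lying parallel on the middle leaf: (142,334)–(290,379) for b against (170,325)–(295,363) for c, with the same slope. The middle leaf opened a little. Next I'll push the b+c pair from its outer side.

```bash
python3 - <<'E'
from h import *
print(push((.553,.081),.100,.0155,np.linspace(254,358,20),(.487,-.004),over=.003))
E
```

```text
[[11, 3], [21, 8], [31, 12], [42, 15], [51, 17], [59, 18], [68, 19], [77, 18], [86, 17], [96, 15], [105, 12], [113, 8], [122, 3], [130, -2], [138, -9], [145, -16], [151, -25], [157, -34], [161, -43], [165, -54]]
```

Request:
arm_command([
  [[-4,-17,40],0],
  [[-4,-17,85],0],
  [[-4,-17,130],0],
  [[-4,-17,178],0],
  [[-4,-17,178],0],
])

```text
time_s: 5.7
tool_pos: [0.4816, -0.0029, 0.066]
tool_rot: [-179.9, 0.8, -0.0]
force: [-2.2, 0.1, -0.5]
grip_width: 0.0004
grasp_force: 0.0
```

Request:
arm_command([
  [[11,3,0],0],
  [[21,8,0],0],
  [[31,12,0],0],
  [[42,15,0],0],
  [[51,17,0],0],
])

```text
time_s: 6.2
tool_pos: [0.5407, -0.0206, 0.0732]
tool_rot: [180.0, -0.1, -0.0]
force: [-2.0, 0.8, 1.3]
grip_width: 0.0002
grasp_force: 1.1
```

Request:
arm_command([
  [[8,1,0],0],
  [[17,2,0],0],
  [[26,1,0],0],
  [[35,0,0],0],
  [[45,-2,0],0],
])

```text
time_s: 6.7
tool_pos: [0.5842, -0.0182, 0.0718]
tool_rot: [180.0, 0.0, -0.0]
force: [-3.0, 0.3, 0.0]
grip_width: 0.0004
grasp_force: 1.0
```

Request:
arm_command([
  [[9,-3,0],0],
  [[17,-7,0],0],
  [[26,-12,0],0],
  [[34,-17,0],0],
  [[42,-24,0],0],
])

```text
time_s: 7.2
tool_pos: [0.6265, 0.0059, 0.072]
tool_rot: [180.0, -0.0, -0.0]
force: [-2.6, -0.8, -0.2]
grip_width: 0.0006
grasp_force: 1.0
```

Request:
arm_command([
  [[7,-7,0],0],
  [[13,-16,0],0],
  [[19,-25,0],0],
  [[23,-34,0],0],
  [[27,-45,0],0],
])

```text
time_s: 7.7
tool_pos: [0.6533, 0.0512, 0.0721]
tool_rot: [180.0, -0.0, -0.0]
force: [-1.7, -1.2, 0.2]
grip_width: 0.0002
grasp_force: 1.0
```

Request:
arm_command([
  [[0,-2,0],0],
  [[0,-4,0],0],
  [[0,-5,0],0],
  [[0,-6,0],0],
  [[0,-6,0],0],
])

```text
time_s: 8.2
tool_pos: [0.6536, 0.0532, 0.0722]
tool_rot: [179.8, -0.1, -0.2]
force: [0.2, -7.6, -0.6]
grip_width: 0.0003
grasp_force: 3.5
```

Request:
arm_command([
  [[0,8,0],0],
  [[0,8,-40],0],
  [[0,8,-85],0],
  [[0,8,-130],0],
  [[-20,0,-150],0],
])

```text
time_s: 8.7
tool_pos: [0.6365, 0.0571, 0.2273]
tool_rot: [-179.9, -0.5, -0.1]
force: [0.2, 0.7, -0.0]
grip_width: 0.0006
grasp_force: 0.0
```

Request:
arm_command([
  [[-40,-12,-8],0],
  [[-80,-24,-16],0],
  [[-120,-36,-24],0],
  [[-160,-44,-30],0],
  [[-160,-44,-30],0],
])

```text
time_s: 9.2
tool_pos: [0.4695, 0.1043, 0.2538]
tool_rot: [180.0, -0.2, 0.3]
force: [-0.5, -0.3, 1.0]
grip_width: 0.0004
grasp_force: 0.0
```

```bash
python3 - <<'E'
from h import *
T=wristT(); p,d=viewer.read_camera("wrist"); np.savez("pics/w2.npz",p=p,d=d,T=T)
ortho("wrist",p,"pics/w2o.png",T,ex=(.5,.75),ey=(-.15,.2))
E
```

```text
(no output)
```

View pics/w2o.png

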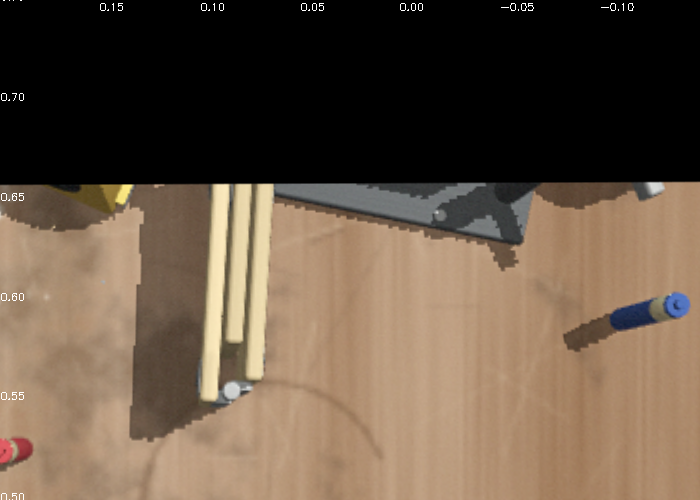

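All three leaves lie parallel and evenly spaced in the wrist ortho: a at (208–220), c at (233–243), b at (255–265). I'll push the pack from the outer side of the long leaf.

```bash
python3 - <<'E'
from h import *
print(push((.699,.087),.130,.0045,np.linspace(176,258.6,20),(.565,.130),over=.002))
E
```

```text
[[6, 14], [4, 24], [3, 34], [2, 43], [3, 53], [4, 62], [6, 72], [8, 82], [11, 91], [15, 100], [20, 109], [26, 118], [32, 126], [39, 134], [47, 141], [55, 148], [64, 154], [74, 159], [83, 164], [94, 168]]
```

Request:
arm_command([
  [[40,-15,30],0],
  [[88,-30,45],0],
  [[93,-30,95],0],
  [[93,-30,140],0],
  [[93,-30,180],0],
])

```text
time_s: 9.75
tool_pos: [0.5664, 0.1312, 0.0687]
tool_rot: [-179.9, 0.1, -0.0]
force: [0.3, -0.0, 0.2]
grip_width: 0.0008
grasp_force: 0.0
```

Request:
arm_command([
  [[6,14,0],0],
  [[4,24,0],0],
  [[3,34,0],0],
  [[2,43,0],0],
  [[3,53,0],0],
])

```text
time_s: 10.25
tool_pos: [0.5709, 0.0786, 0.0748]
tool_rot: [-179.9, -0.3, 0.0]
force: [2.5, 4.7, -0.6]
grip_width: 0.0003
grasp_force: 2.1
```

Request:
arm_command([
  [[1,9,0],0],
  [[3,19,0],0],
  [[5,29,0],0],
  [[8,38,0],0],
  [[12,47,0],0],
])

```text
time_s: 10.75
tool_pos: [0.5818, 0.0311, 0.0739]
tool_rot: [-180.0, -0.2, 0.0]
force: [-0.6, 5.0, 1.0]
grip_width: 0.0005
grasp_force: 2.0
```

Request:
arm_command([
  [[5,9,0],0],
  [[11,18,0],0],
  [[17,26,0],0],
  [[24,34,0],0],
  [[32,41,0],0],
])

```text
time_s: 11.25
tool_pos: [0.6127, -0.0109, 0.0715]
tool_rot: [180.0, 0.1, -0.0]
force: [-1.9, 5.2, 0.7]
grip_width: 0.0002
grasp_force: 1.9
```

Request:
arm_command([
  [[8,7,0],0],
  [[17,13,0],0],
  [[27,18,0],0],
  [[36,23,0],0],
  [[45,26,0],0],
])

```text
time_s: 11.75
tool_pos: [0.6581, -0.0371, 0.0716]
tool_rot: [180.0, 0.1, -0.0]
force: [-3.3, 3.2, -0.5]
grip_width: 0.0003
grasp_force: 1.9
```

Request:
arm_command([
  [[2,0,0],0],
  [[4,0,0],0],
  [[5,0,0],0],
  [[6,0,0],0],
  [[6,0,0],0],
])

```text
time_s: 12.25
tool_pos: [0.6597, -0.0374, 0.0714]
tool_rot: [179.9, 0.6, -0.1]
force: [-12.9, 2.0, 6.0]
grip_width: 0.0007
grasp_force: 6.8
```

Request:
arm_command([
  [[-8,0,0],0],
  [[-8,0,-40],0],
  [[-8,0,-85],0],
  [[-20,0,-130],0],
  [[-50,10,-180],0],
])

```text
time_s: 12.75
tool_pos: [0.6204, -0.0451, 0.247]
tool_rot: [179.9, -0.3, 0.0]
force: [1.0, -0.2, 0.5]
grip_width: 0.0006
grasp_force: 0.0
```

Request:
arm_command([
  [[-40,10,0],0],
  [[-63,13,0],0],
  [[-63,13,0],0],
  [[-63,13,0],0],
  [[-63,13,0],0],
], grip=0)

```text
time_s: 13.25
tool_pos: [0.5566, -0.0581, 0.2446]
tool_rot: [180.0, -0.1, -0.0]
force: [-0.3, -0.2, -0.0]
grip_width: 0.0327
grasp_force: 0.0
```

```bash
python3 - <<'E'
from h import *
T=wristT(); p,d=viewer.read_camera("wrist"); np.savez("pics/w3.npz",p=p,d=d,T=T)
ortho("wrist",p,"pics/w3o.png",T,z=.082,ex=(.55,.78),ey=(-.20,.15))
ortho("wrist",p,"pics/w3k.png",T,z=.116,ex=(.64,.78),ey=(-.20,-.05))
a=cv2.imread("pics/w3o.png");b=cv2.imread("pics/w3k.png");c=np.zeros((600,700,3),np.uint8);c[:460]=a[:460,:700]
cv2.imwrite("pics/w3c.png",np.vstack([a[:300],cv2.copyMakeBorder(b[:280],0,0,0,a.shape[1]-b.shape[1],cv2.BORDER_CONSTANT)]))
print(env.get_obs()["tool_pos"])
E
```

```text
[ 0.55653522 -0.057757    0.24434098]
```

View pics/w3c.png

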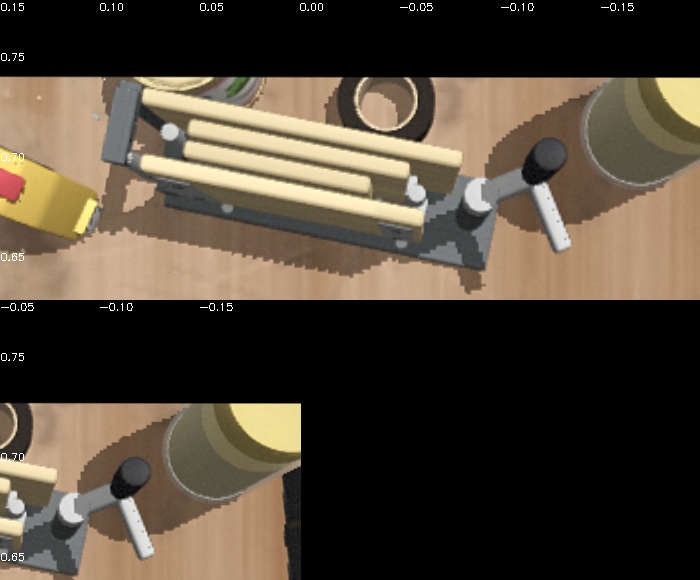

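The pack is closed: long leaf (143,163)→(422,217), middle leaf and board (140,100)→(460,160) are all parallel, with about 11 mm between mid planes. The keeper post is at (477,195) in the ortho. The knob top is at (135,472) in the lower inset, giving K≈(.6825,-.0905) and knob≈(.694,-.1175).

Request:
arm_command([
  [[40,17,0],0],
  [[80,34,0],0],
  [[115,49,20],0],
  [[139,59,45],0],
  [[139,59,70],0],
])

```text
time_s: 13.8
tool_pos: [0.6976, -0.1186, 0.171]
tool_rot: [-180.0, -0.0, -0.1]
force: [0.1, -0.9, -0.2]
grip_width: 0.0435
grasp_force: 0.0
```

Request:
arm_command([
  [[0,0,0],0],
  [[0,0,0],0],
  [[0,0,0],0],
  [[0,0,0],0],
  [[0,0,0],0],
])

```text
time_s: 14.3
tool_pos: [0.695, -0.1165, 0.1762]
tool_rot: [179.9, -0.1, 0.0]
force: [-0.0, -0.2, -0.2]
grip_width: 0.0433
grasp_force: 0.0
```

```bash
python3 - <<'E'
from h import *
K=np.array([.6825,-.0905]); o=env.get_obs(); print(o["tool_pos"],o["qpos"][6],np.array(viewer.calibration("wrist")["hand_eye"])[:3,3])
r=[K+.029*np.array([np.cos(t),np.sin(t)]) for t in np.radians(np.linspace(293,163,16))]
print(np.round([((a-r[0])*1000*[1,-1]) for a in r]).astype(int).tolist(), r[0])
E
```

```text
[ 0.69499685 -0.11654379  0.17617472] -91.06149150242085 [ 0.06532857 -0.00102199 -0.15367916]
[[0, 0], [-4, 1], [-8, 2], [-13, 2], [-17, 2], [-21, 0], [-25, -1], [-29, -4], [-32, -7], [-35, -10], [-37, -14], [-39, -18], [-40, -22], [-40, -27], [-40, -31], [-39, -35]] [ 0.6938312  -0.11719464]
```

Request:
arm_command([
  [[-1,0,25],0],
  [[-1,0,50],0],
  [[-1,0,75],0],
  [[-1,0,75],0],
  [[-1,0,75],0],
])

```text
time_s: 14.8
tool_pos: [0.6936, -0.1167, 0.1001]
tool_rot: [180.0, -0.0, -0.0]
force: [0.4, -0.2, 0.1]
grip_width: 0.0436
grasp_force: 0.0
```

Request:
arm_command([
  [[0,0,0],0],
  [[0,0,0],0],
  [[0,0,0],0],
  [[0,0,0],0],
  [[0,0,0],0],
], grip=1, grip_force=12)

```text
time_s: 15.3
tool_pos: [0.6941, -0.1185, 0.1002]
tool_rot: [179.9, -0.1, -0.1]
force: [0.9, -2.6, 2.1]
grip_width: 0.0157
grasp_force: 12.0
```

Request:
arm_command([
  [[-4,1,0],0],
  [[-8,2,0],0],
  [[-13,2,0],0],
  [[-17,2,0],0],
  [[-21,0,0],0],
])

```text
time_s: 15.8
tool_pos: [0.6741, -0.1202, 0.1002]
tool_rot: [179.8, -0.3, -0.2]
force: [4.2, -8.2, -0.2]
grip_width: 0.0159
grasp_force: 12.0
```

Request:
arm_command([
  [[-4,-1,0],0],
  [[-8,-4,0],0],
  [[-11,-7,0],0],
  [[-14,-10,0],0],
  [[-16,-14,0],0],
])

```text
time_s: 16.3
tool_pos: [0.6545, -0.1121, 0.1]
tool_rot: [179.4, 0.2, -0.4]
force: [-6.6, -15.6, 7.3]
grip_width: 0.0152
grasp_force: 12.6
```

Request:
arm_command([
  [[-2,-4,0],0],
  [[-3,-8,0],0],
  [[-3,-13,0],0],
  [[-3,-17,0],0],
  [[-2,-21,0],0],
])

```text
time_s: 16.8
tool_pos: [0.6424, -0.0932, 0.0993]
tool_rot: [179.2, 1.5, -0.6]
force: [-36.3, -11.3, 26.8]
grip_width: 0.0114
grasp_force: 21.8
```

Request:
arm_command([
  [[0,0,0],0],
  [[0,0,0],0],
  [[0,0,0],0],
  [[0,0,0],0],
  [[0,0,0],0],
], grip=0)

```text
time_s: 17.3
tool_pos: [0.6549, -0.0806, 0.0994]
tool_rot: [-180.0, -0.0, 0.0]
force: [0.1, 0.3, -0.1]
grip_width: 0.0403
grasp_force: 0.0
```

Request:
arm_command([
  [[0,0,-30],0],
  [[0,0,-75],0],
  [[-20,-5,-110],0],
  [[-60,-15,-130],0],
  [[-100,-25,-145],0],
])

```text
time_s: 17.8
tool_pos: [0.5546, -0.0554, 0.2461]
tool_rot: [-180.0, -0.2, 0.0]
force: [0.0, 0.6, 0.3]
grip_width: 0.0437
grasp_force: 0.0
```

Request:
arm_command([
  [[0,0,0],0],
  [[0,0,0],0],
  [[0,0,0],0],
  [[0,0,0],0],
  [[0,0,0],0],
])

```text
time_s: 18.3
tool_pos: [0.5549, -0.0567, 0.2433]
tool_rot: [-179.9, 0.1, -0.0]
force: [0.7, -1.0, -0.6]
grip_width: 0.0436
grasp_force: 0.0
```

```bash
python3 - <<'E'
from h import *
T=wristT(); p,d=viewer.read_camera("wrist"); np.savez("pics/w4.npz",p=p,d=d,T=T)
ortho("wrist",p,"pics/w4o.png",T,z=.082,ex=(.60,.78),ey=(-.16,.05),S=2500)
ortho("wrist",p,"pics/w4k.png",T,z=.116,ex=(.62,.70),ey=(-.13,-.04),S=2500)
a=cv2.imread("pics/w4o.png");b=cv2.imread("pics/w4k.png");h=max(a.shape[0],b.shape[0])
pad=lambda i:cv2.copyMakeBorder(i,0,h-i.shape[0],0,5,cv2.BORDER_CONSTANT)
cv2.imwrite("pics/w4c.png",np.hstack([pad(a),pad(b)])); print(env.get_obs()["tool_pos"],a.shape,b.shape)
E
```

```text
[ 0.55478947 -0.05662137  0.24340211] (451, 525, 3) (200, 225, 3)
```

View pics/w4c.png

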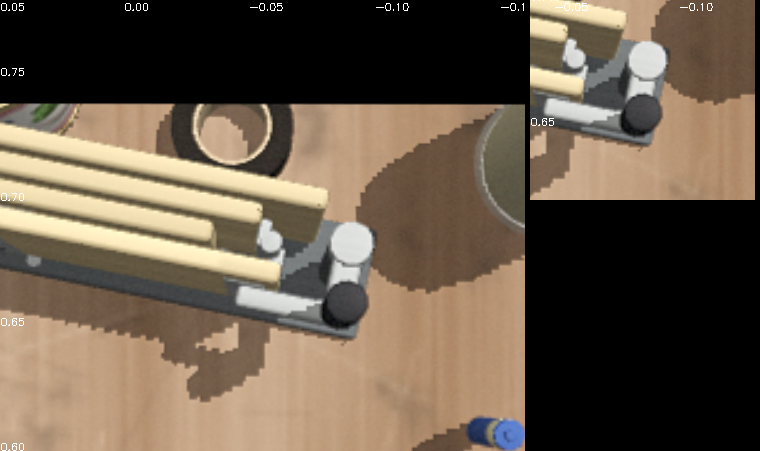

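The keeper is home or very nearly so: knob top at (641,112) gives (.655,-.084), against a predicted home of (.654,-.085), and the lip runs along the long leaf. A light closed-finger nudge on the knob will make sure of it.

Request:
arm_command([
  [[38,28,0],0],
  [[76,56,0],0],
  [[102,71,20],0],
  [[102,71,60],0],
  [[102,71,105],0],
], grip=1)

```text
time_s: 18.85
tool_pos: [0.6583, -0.1284, 0.1381]
tool_rot: [-180.0, -0.1, -0.1]
force: [-0.3, 0.3, 0.1]
grip_width: 0.0114
grasp_force: 0.0
```

Request:
arm_command([
  [[0,0,20],0],
  [[0,0,40],0],
  [[0,0,40],0],
  [[0,0,40],0],
  [[0,0,40],0],
])

```text
time_s: 19.35
tool_pos: [0.6576, -0.1277, 0.1008]
tool_rot: [180.0, -0.1, -0.0]
force: [0.8, -0.4, 0.2]
grip_width: 0.0004
grasp_force: 0.0
```

Request:
arm_command([
  [[0,-6,0],0],
  [[0,-12,0],0],
  [[0,-17,0],0],
  [[0,-20,0],0],
  [[0,-22,0],0],
])

```text
time_s: 19.85
tool_pos: [0.6565, -0.1049, 0.0995]
tool_rot: [180.0, -0.0, 0.0]
force: [0.2, 0.6, -0.3]
grip_width: 0.0005
grasp_force: 0.0
```

Request:
arm_command([
  [[0,-1,0],0],
  [[0,-2,0],0],
  [[0,-2,0],0],
  [[0,-2,0],0],
  [[0,-2,0],0],
])

```text
time_s: 20.35
tool_pos: [0.6564, -0.1039, 0.0993]
tool_rot: [180.0, 0.0, -0.0]
force: [-0.6, -0.7, -0.8]
grip_width: 0.0003
grasp_force: 0.2
```

Barely touching so far, so I'll press a few millimetres further.

Request:
arm_command([
  [[0,-1,0],0],
  [[0,-2,0],0],
  [[0,-3,0],0],
  [[0,-4,0],0],
  [[0,-4,0],0],
])

```text
time_s: 20.85
tool_pos: [0.6564, -0.1031, 0.0993]
tool_rot: [179.8, -0.0, -0.1]
force: [0.1, -5.8, 0.1]
grip_width: 0.0009
grasp_force: 3.2
```

It's at the stop: 5.8 N with only about 1 mm of travel. I'll retreat and check.

Request:
arm_command([
  [[0,15,0],0],
  [[0,20,-35],0],
  [[0,20,-80],0],
  [[-20,20,-120],0],
  [[-60,10,-145],0],
])

```text
time_s: 21.35
tool_pos: [0.5986, -0.1101, 0.2474]
tool_rot: [-179.9, -0.3, -0.1]
force: [-0.0, -0.6, 0.7]
grip_width: 0.0005
grasp_force: 0.0
```

Request:
arm_command([
  [[-40,0,-10],0],
  [[-70,40,-25],0],
  [[-70,85,-40],0],
  [[-70,130,-60],0],
  [[-70,160,-80],0],
])

```text
time_s: 21.85
tool_pos: [0.5252, -0.273, 0.3251]
tool_rot: [180.0, -0.0, -0.2]
force: [0.7, 0.1, -0.2]
grip_width: 0.0005
grasp_force: 0.0
```

```bash
python3 - <<'E'
from h import *
p,d=viewer.read_camera("top"); cv2.imwrite("pics/t5.png",cv2.resize(p[100:280,210:470],None,fx=3,fy=3,interpolation=cv2.INTER_CUBIC))
f=np.load("pics/top0.npz"); df=cv2.absdiff(p,f["p"]).max(2)
print(env.get_obs()["tool_pos"])
for n,(u,v) in dict(tin=(312,122),tape=(367,141),meas=(255,165),b1=(237,258),b2=(433,216)).items(): print(n,df[v-12:v+12,u-12:u+12].mean())
E
```

```text
[ 0.52546428 -0.27916836  0.32818169]
tin 2.4479166666666665
tape 3.4739583333333335
meas 5.217013888888889
b1 3.2309027777777777
b2 3.404513888888889
```

View pics/t5.png

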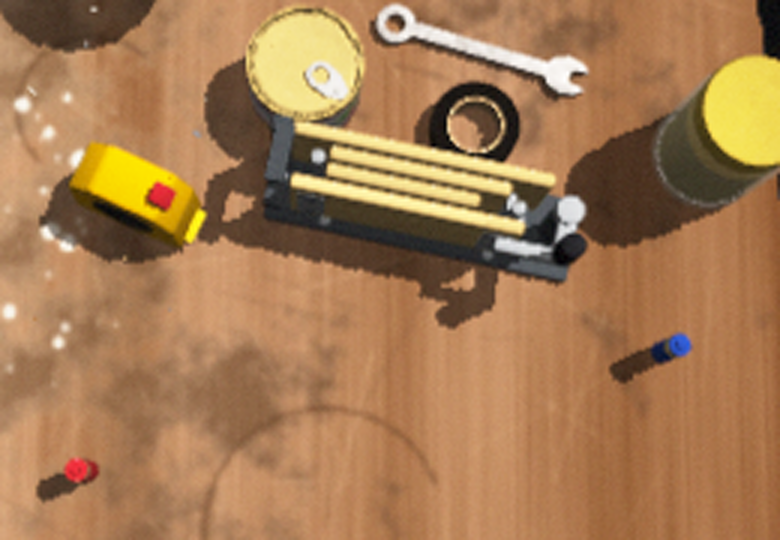

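The pack lies parallel to the board, long leaf (293,182)→(522,228). The keeper's lip (500,243) lies across its outer face with the knob at (568,248), and the bystanders haven't moved. Handing in.

```bash
python3 -c "
from cell import env
print(env.sign_off())"
```

```text
the job is handed in; nothing more can be done
None
```

The guard is folded in the order asked, end leaf first. The pack is closed against the back board and the keeper is pressed home over it. The last picture shows the five bystander objects unmoved, and the job was handed in at about 22 s with the arm clear.

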